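Weigh a counterweight on a sprung hook scale

TASK

Weigh the red counterweight: hang it by its steel bar in the hook of the sprung scale, lowering it by feel, at no more than a few centimetres a second, until the hook carries all of its weight, so that the hook neither jumps nor bounces when you let go and the scale is never pushed hard. Leave it hanging untouched until the reading has been steady for a second, then take it again, lift it off just as slowly, letting the hook rise with it, and set it down softly, upright, about the middle of the blue tray. Leave the other things where they are.

Things in the scene. Friction and masses are not known exactly. Their poses are not given: they have to be found in the camera images.
- weight: Loose counterweight, 134 mm tall, standing upright; origin: centre of its underside, z up. Red round slug (60 mm diameter, z 0 to 28 mm), two upright rods (8 mm thick, at y = -26 and +26 mm) that hold a level steel bar, and a black grip block on the bar. The same after a half turn about z. Its mass differs from run to run (under 1 kg) and is not told.
- bar (a point): Middle of the counterweight's hanging bar, on its axis, 78 mm above the underside: a round bar 10 mm thick along the counterweight's y. Between bar and slug is an open window, 44 mm wide along y and 45 mm high, open along x, for the hook to enter. Axes as weight.
- grip (a point): Where to hold the black grip block, 112 mm above the counterweight's underside, 34 mm above the bar's axis. The block is 14 mm along the counterweight's x, 24 mm along its y, from 81 to 134 mm above the underside; grasp it from above across the 24 mm (closing along y), fingertips no lower than 5 mm above the bar. Axes as weight.
- scale: Sprung hook scale, fixed to the bench. Origin on the bench straight below the hook's seat; x points level from the hook's tip to the column, z up. Aluminium column 36 x 44 mm, top at z = 268 mm, at x = 145 mm, on a grey base (x 80 to 210 mm, 130 mm wide, 16 mm high). Below the hook is only the bench.
- hook_seat (a point): Where the axis of a 10 mm bar lies when seated in the hook, along the scale's y; 225 mm above the bench unloaded, moves down with the hook; axes as scale. The hook is a steel V open upward, 16 mm wide, cheeks at 45 degrees. A steel arm (16 mm wide, underside 17 mm below the seat) joins it to a black sleeve (front at x = 120 mm) on the column.
- hook_tip (a point): Top of the hook's front cheek, 20 mm in front of (scale's -x) and 11 mm above the seat; the rear cheek is its mirror image. Bring the bar in over this tip along the scale's +x, with the hook passing through the window under the bar, then lower the bar into the V. Axes as scale.
- hook (a joint): Scale reading: how far the hook has sunk, m, 0 (unloaded, at its top stop) to 0.120 (bottom stop, never reached by the weight alone). Spring 60 N/m, starting at a load of 0.8 N; so it comes to rest at (load in N - 0.8)/60 m. Lightly damped: bounces for about 2.5 s.
- tray: Shallow blue steel tray with a black rubber mat, fixed to the bench, 130 x 130 mm outside, walls 4 mm thick and 16 mm high. Origin: centre of its underside; mat surface 7 mm above it.
- tin_oil: Bystander: yellow and red oil tin, 68 mm diameter, 99 mm tall; origin under its centre.
- cork_block: Bystander: cork sanding block 63 x 115 x 34 mm; origin under its centre.
- tape_measure: Bystander: yellow tape measure 37 x 72 x 64 mm; origin under its centre.
- screwdriver_blue: Bystander: blue screwdriver, 177 mm long, lying; origin under its centre.
- chisel: Bystander: chisel with a brown handle, 220 mm long, lying; origin under its centre.
- bolt_jar: Bystander: brown jar with a grey lid, 63 mm diameter, 79 mm tall; origin under its centre.
Things that resemble listed ones, but are neither listed nor needed, are in the scene too. There is more than one size of the weight; the one meant has the size given above.

How it is judged (in metres and radians):
On the way, in this order (a step that is already met when the one before it is completed fails the run):
1. the counterweight hangs by its bar in the hook, untouched by the robot, and the reading is steady for 1 s (distance between bar and hook_seat below 0.008 m and contact force between weight and scale above 1 N and contact force between each of the arm, the fingers and weight below 0.05 N and contact force between each of the arm, the fingers and scale below 0.05 N and value of joint hook between 0.012 and 0.118 m and velocity of joint hook between -0.012 and 0.012 m/s and angle between weight's own z axis and vertical below 0.25 rad), for 1 s.
2. the counterweight is off the hook, clear of the scale, and the hook is back at its top stop (value of joint hook below 0.004 m and contact force between weight and scale below 0.05 N and distance between bar and hook_seat above 0.03 m), for 0.1 s.
At the end, for the whole second after the job is handed in: The counterweight stands upright (within 0.08 rad) and at rest on the mat of the blue tray, its centre within 25 mm of the tray's centre, and the empty hook is back within 4 mm of its top stop (horizontal distance between weight and tray below 0.025 m and angle between weight's own z axis and vertical below 0.08 rad and z of weight in the frame of tray between 0.003 and 0.011 m and linear speed of weight below 0.02 m/s and value of joint hook below 0.004 m); the robot touches nothing.
It fails at once if the hook jumps or bounces, up or down, faster than 0.10 m/s (velocity of joint hook above 0.1 m/s or velocity of joint hook below -0.1 m/s).
It fails at once if the scale is pushed with more than 24 N by anything (contact force between anything else and scale above 24 N).
It fails at once if the counterweight is dropped or banged into the tray (faster than 0.35 m/s in the last 13 mm above its mat) (horizontal distance between weight and tray below 0.09 m and z of weight in the frame of tray below 0.02 m and linear speed of weight above 0.35 m/s).
It fails at once if a bystander is moved by more than 20 mm (distance of any of tin_oil, cork_block, tape_measure, screwdriver_blue, chisel, bolt_jar from where it was at the start of the episode above 0.02 m).
It also fails if it takes over 72 s, if anything falls off the work surface, if the arm or the gripper's body presses on something with over 40 N, if the wrist force passes 120 N, or if a joint passes its speed limit or range.

ROBOT

A 7-joint arm with a two-finger parallel gripper is mounted at the origin on a cart in front of the work surface, level with it; the furniture and walls round the work are solid. World frame = base frame: x ahead of the robot, y to its left, z up, the work surface at z = 0. Lengths are in mm, angles in rad, forces in N, time in s.
With the tool pointing down it reaches from about 400 to 850 mm from the base axis. Payload 4.5 kg.
Tool frame: the origin (TCP) lies on the front face of the gripper's body, between the roots of the fingers; the fingertips stand 73 mm ahead of it and the grasp point (between the pads) lies 54 mm ahead of it (tip_reach is the distance from the TCP to the fingertips, in mm); z points along the fingers, y is the line along which they close (so a half turn about z gives the same grasp; the last joint's range is limited). The gripper opens to 85 mm and grips with 20 to 120 N. Pads are 22 mm wide; open, the fingers measure 114 mm over their backs; the gripper's body (76 mm by 85 mm) begins 54 mm behind the grasp point. The pads swing forward as they close: fully open they stand 13 mm farther back than shut.
Start: joints at [-1.118, 0.689, -0.195, 1.565, 0.157, 0.902, -0.215], TCP at [254.148, 571.013, 303.917] pointing down, gripper open.
Joint ranges: [-3.01, 3.01], [-0.46, 2.08], [-1.47, 1.51], [0.13, 2.56], [-1, 4.14], [0.04, 2.09], [-2.66, 2.66]. Speed limits (rad/s): [2.57, 2.57, 3.14, 3.14, 3.14, 3.14, 3.14].

INTERFACE

Orientations are given as a unit quaternion [w, x, y, z].
In Python, from plant import state, snapshot, camera_params, sign_off, tip_reach gives the robot as it stands.
- The arm moves only by the shell command python3 -m jog 'ROWS'. ROWS is a JSON object of lists of equal length, an entry for each row: "travel": the shift along the world's x, y, z in mm, a list of three; "turn": the turn about the world's z in rad; "grip": the finger opening in mm, from 0 to 85.4. In form: {"travel": [[x, y, z], ...], "turn": [turn, ...], "grip": [grip, ...]}. A call has 1 to 8 rows; each row shifts and turns the commanded pose from where the row before left it; what a row does not reach is not made up. A row lasts 1/12 s, in which the tool goes at most 41.7 mm and 7.16 degrees, less where a joint would pass 70% of its speed; a pose out of reach is approached as far as the arm can. A call is refused whole if a number of a shift passes 41.7 or a number of a turn 0.125, either way. A call with a gripper value outside its range is refused whole. The fingers move at their own pace and stop on an object; the grip force is fixed at half the most. Time passes only in rows, so rows that do not move let the fingers close. It gives the time, the measured TCP pose, the force, the opening and the grip force at its end, in the units of the state.
- state(): the state, without advancing time (a new reading comes with each control period).
- snapshot(name): name is "side" or "top"; returns (picture, depth): 420x560x3 uint8, blue, green, red; 420x560 float32, mm along the optical axis (not along the pixel's ray), 0 where there is no reading.
- camera_params(name): a dict with "mtx" (3x3 intrinsics, pixels), "position" and "orientation" of the camera in the world. Camera axes: x right, y up, looking along -z (the intrinsics and any distortion apply to the point x, -y, -z); pixel columns grow to the right and rows downward; lengths in mm; the calibration is good to about 2 mm. A picture is of the moment at which its call begins. camera_params takes no time and is no camera call.
- sign_off(): hands the job in; it is judged then, once.
The state is a dict: "time": time; "joints": joint angles; "dq": joint speeds; "effort": joint torques, N m; "eef_pos": TCP position; "eef_rot": TCP orientation; "ft_force": force on the tool from outside, world axes, zero at the start; "moment": the same for the moment, N m; "grip_width": finger opening in mm; "finger_force": force on a finger pad.
Only numpy, scipy, OpenCV 4.12 (cv2) and the standard library are available. Lean on these libraries where they do the work, as an engineer would, in place of code of your own. Each camera call takes 0.05 s, during which the arm holds its last target. There are 200 camera calls.

## Working session

There is one attempt and no reset: what is moved stays moved. The work goes in short steps, Python scripts to look and compute and a shell command to move; the robot and the scene stay as the last step left them, time stands still between calls to the robot, and variables do not carry over. Pictures are saved under pics/ and viewed, at most 13 in all, crops included, and the job is handed in when it is done.

```bash
mkdir -p pics
cat > h.py <<'E'
import numpy as np, cv2
from scipy.spatial.transform import Rotation as R
from plant import state, snapshot, camera_params, sign_off, tip_reach
def cloud(name):
    p,d=snapshot(name); c=camera_params(name)
    K=np.array(c["mtx"]); q=c["orientation"]; Rm=R.from_quat([q[1],q[2],q[3],q[0]]).as_matrix()
    v,u=np.mgrid[:420,:560]
    X=np.stack([(u-K[0,2])/K[0,0]*d,-(v-K[1,2])/K[1,1]*d,-d],-1)
    W=X@Rm.T+np.array(c["position"]); W[d==0]=np.nan
    return p,d,W
E
python3 - <<'E'
from h import *
for n in("top","side"):
    p,d,W=cloud(n); np.savez(f"/tmp/{n}.npz",p=p,W=W); cv2.imwrite(f"pics/{n}1.png",p); c=camera_params(n); print(n,c)
s=state(); print(s,tip_reach)
E
```

```text
top {'mtx': array([[482.45591365,   0.        , 279.71190553],
       [  0.        , 482.45591365, 214.30258342],
       [  0.        ,   0.        ,   1.        ]]), 'position': array([ 464.29482438,  -13.12178222, 1771.20054243]), 'orientation': array([ 0.710721  ,  0.02561336, -0.03719383, -0.70202296])}
side {'mtx': array([[479.78572164,   0.        , 276.76627326],
       [  0.        , 479.78572164, 211.10704876],
       [  0.        ,   0.        ,   1.        ]]), 'position': array([  35.46002296, -883.07200204,  970.51604812]), 'orientation': array([ 0.86273435,  0.40968186, -0.12952559, -0.26659582])}
{'time': 0.1, 'joints': array([-1.11817566,  0.68991518, -0.19454747,  1.56623943,  0.15728988,
        0.90247613, -0.2150829 ]), 'dq': array([ 0.00054594, -0.00272685,  0.00020722, -0.00236288, -0.00080694,
        0.00077586,  0.00190123]), 'effort': array([-2.89517877e-03, -5.40606880e+01, -1.27150789e+00, -1.58986062e+01,
        9.33488889e-03,  4.43286510e-03, -1.86692569e-05]), 'eef_pos': array([254.00813584, 570.5553539 , 303.15558014]), 'eef_rot': array([-1.26775433e-04,  2.07830160e-01,  9.78164580e-01, -8.13665419e-04]), 'ft_force': array([-0.00824241, -0.54990082, -0.19649008]), 'moment': array([ 0.02883883,  0.02361414, -0.04387999]), 'finger_force': 0.0, 'grip_width': 85.17685764112235} 72.6
```

View pics/top1.png

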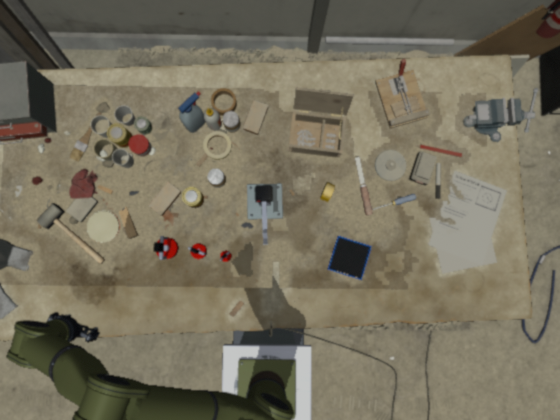

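View pics/side1.png

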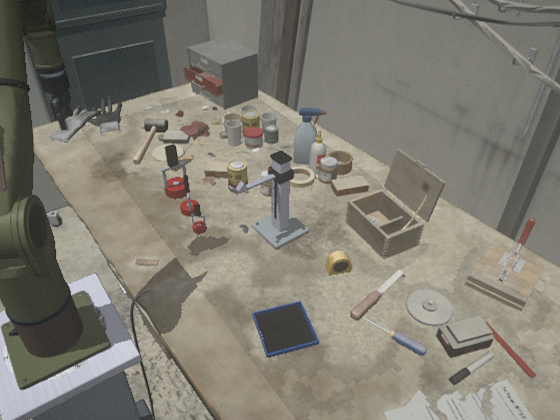

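Top view: three red counterweights in a row, at (167,247), (199,250) and (226,256). The scale is at (265,205) with its hook toward the robot, and the blue tray at (350,258). In the side view the weights are at (175,185), (190,207) and (199,227). I'll measure slug diameter and height for each, and check in a crop.

Run:
```python
from h import *
for n,cs in (("top",[(167,247),(199,250),(226,256)]),("side",[(175,185),(190,207),(199,227)])):
    z=np.load(f"/tmp/{n}.npz"); p=z["p"].astype(int); W=z["W"]
    red=(p[...,2]>110)&(p[...,1]<60)&(p[...,0]<60)
    k,l,st,ce=cv2.connectedComponentsWithStats(red.astype(np.uint8))
    for i in range(1,k):
        if st[i,4]>25:
            P=W[l==i]; print(n,ce[i].round(),st[i,2:],np.nanpercentile(P,[3,50,97],axis=0).round().tolist())
    if n=="side":
        for (u,v,r,name) in((190,195,50,"w"),):
            im=z["p"][v-55:v+45,u-50:u+50]; cv2.imwrite("pics/crop1.png",cv2.resize(im,(600,600),interpolation=cv2.INTER_CUBIC))
# objects
T=np.load("/tmp/top.npz"); p=T["p"].astype(int);W=T["W"]
b=(p[...,0]>p[...,2]+50)&(W[...,2]<60)&(W[...,2]>-5); b[:220]=0;b[300:]=0
ys,xs=np.nonzero(b); k=(xs>320)&(xs<380); P=W[ys[k],xs[k]]
(c,s,a)=cv2.minAreaRect(P[:,:2].astype(np.float32)); print("tray",c,s,a,np.median(P[:,2]))
for n in("top","side"):
    W=np.load(f"/tmp/{n}.npz")["W"]
    for nm,lo,hi in(("hookhi",200,262),("coltop",262,300),("base",10,22)):
        m=(W[...,2]>lo)&(W[...,2]<hi)&(abs(W[...,0]-500)<170)&(abs(W[...,1]-50)<110)
        if m.sum()>5:
            Q=W[m]; print(n,nm,m.sum(),cv2.minAreaRect(Q[:,:2].astype(np.float32)),Q.mean(0).round())
```

```text
top [138. 144.] [ 19  18 256] [[835.0, 441.0, 58.0], [864.0, 471.0, 65.0], [891.0, 499.0, 72.0]]
top [172. 249.] [ 10  19 111] [[461.0, 329.0, 30.0], [486.0, 343.0, 37.0], [518.0, 359.0, 47.0]]
top [200. 247.] [13  9 66] [[487.0, 228.0, 18.0], [498.0, 244.0, 28.0], [509.0, 267.0, 36.0]]
top [197. 255.] [14  7 46] [[459.0, 235.0, 20.0], [467.0, 255.0, 29.0], [476.0, 276.0, 34.0]]
tray (468.09002685546875, -296.15216064453125) (127.09947204589844, 124.58665466308594) 73.0613021850586 11.9551469983287
top hookhi 284 ((586.470458984375, 14.326618194580078), (161.47142028808594, 54.922637939453125), 0.7949150204658508) [592.  13. 221.]
top coltop 105 ((658.6943359375, 16.108089447021484), (20.016523361206055, 50.07308578491211), 0.9228460788726807) [659.  16. 268.]
top base 834 ((500.3177185058594, 50.63371276855469), (337.1332702636719, 217.37350463867188), 0.7575191855430603) [566.  31.  14.]
side hookhi 597 ((587.0015258789062, 0.9860496520996094), (160.6563262939453, 63.767738342285156), 10.736282348632812) [613.   8. 224.]
side coltop 106 ((658.2528686523438, 15.14505386352539), (23.433000564575195, 53.004844665527344), 1.0194793939590454) [657.  13. 267.]
side base 794 ((516.7706909179688, 52.748939514160156), (307.0356750488281, 214.62969970703125), 1.1435807943344116) [597.  24.  15.]
```

View pics/crop1.png

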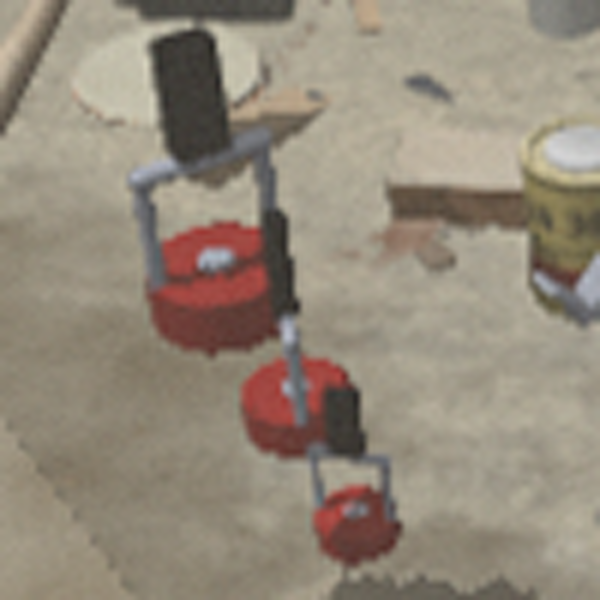

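The crop shows a large weight (crop 215,280), a middle one (300,410) and a small one (355,520), each with its own bar and grip. The 60 mm slug suggests the middle one, so I'll check heights and orientation.

Run:
```python
from h import *
for n in("top","side"):
    z=np.load(f"/tmp/{n}.npz"); W=z["W"]; p=z["p"].astype(int)
    for nm,y0,y1 in(("big",290,400),("mid",195,290),("small",110,195)):
        a=(W[...,0]>420)&(W[...,0]<540)&(W[...,1]>y0)&(W[...,1]<y1)
        print(n,nm,"zmax",np.nanmax(W[a][:,2]).round() if a.any() else None)
        red=(p[...,2]>100)&(p[...,1]<60)&a
        Q=W[red&(W[...,2]<70)]; c,r=cv2.minEnclosingCircle(Q[:,:2].astype(np.float32)); print("  slug",np.round(c),round(r),"z95",np.percentile(Q[:,2],95).round())
        if nm=="mid":
            for lo,hi in((55,70),(70,86),(86,140),(122,140)):
                m=a&(W[...,2]>lo)&(W[...,2]<hi); Q=W[m]
                if len(Q)>3: print("  ",lo,hi,len(Q),np.round(cv2.minAreaRect(Q[:,:2].astype(np.float32))[0]),[np.round(v) for v in cv2.minAreaRect(Q[:,:2].astype(np.float32))[1:]],Q.mean(0).round())
            m=a&(W[...,2]>40)
            v,u=np.nonzero(m); print(np.c_[u,v,W[m].round()].astype(int).tolist())
z=np.load("/tmp/top.npz")["p"]; cv2.imwrite("pics/crop2.png",cv2.resize(z[180:275,150:280],(780,570),interpolation=cv2.INTER_CUBIC))
```

```text
top big zmax 188.0
  slug [493. 364.] 38 z95 44.0
top mid zmax 138.0
  slug [485. 252.] 28 z95 34.0
   70 86 18 [485. 252.] [array([56., 11.]), np.float64(68.0)] [485. 251.  80.]
   86 140 46 [483. 249.] [array([53., 14.]), np.float64(66.0)] [483. 248. 120.]
   122 140 31 [484. 252.] [array([23., 14.]), np.float64(72.0)] [484. 252. 131.]
[[188, 247, 496, 278, 84], [189, 247, 497, 276, 72], [190, 247, 497, 272, 77], [188, 248, 493, 278, 83], [189, 248, 493, 273, 90], [190, 248, 493, 271, 81], [191, 248, 492, 260, 128], [192, 248, 492, 257, 128], [193, 248, 493, 254, 121], [194, 248, 493, 257, 83], [188, 249, 489, 278, 84], [189, 249, 490, 275, 81], [190, 249, 489, 262, 134], [191, 249, 489, 260, 128], [192, 249, 489, 256, 133], [193, 249, 489, 252, 138], [194, 249, 489, 250, 129], [195, 249, 489, 246, 129], [196, 249, 490, 247, 103], [190, 250, 486, 263, 129], [191, 250, 485, 258, 137], [192, 250, 486, 256, 130], [193, 250, 486, 252, 138], [194, 250, 486, 248, 136], [195, 250, 486, 246, 130], [196, 250, 486, 243, 130], [197, 250, 486, 239, 129], [198, 250, 486, 240, 100], [190, 251, 4
[... 4103 characters left out ...]
188, 197, 474, 226, 80], [189, 197, 476, 222, 81], [187, 198, 470, 225, 78], [188, 198, 472, 223, 79], [189, 198, 476, 225, 76], [187, 199, 472, 230, 70], [188, 199, 471, 221, 76], [189, 199, 476, 226, 71], [187, 200, 472, 231, 66], [188, 200, 472, 225, 69], [189, 200, 475, 224, 69], [188, 201, 473, 228, 63], [189, 201, 476, 227, 63], [188, 202, 472, 226, 61], [189, 202, 475, 225, 60], [188, 203, 471, 226, 58], [189, 203, 473, 223, 59], [188, 204, 471, 225, 54], [189, 204, 473, 222, 55], [190, 204, 480, 233, 45], [188, 205, 473, 231, 46], [189, 205, 475, 229, 46], [190, 205, 477, 227, 47], [188, 206, 472, 230, 43], [189, 207, 473, 226, 41]]
side small zmax 99.0
  slug [465. 154.] 20 z95 23.0
```

View pics/crop2.png

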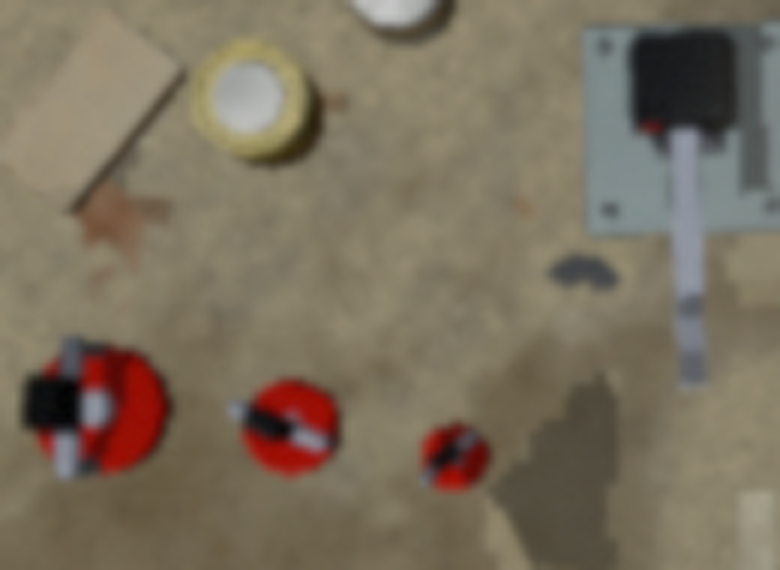

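The top crop shows the middle weight (crop 290,425) with its bar running about 25° off the image horizontal. The hook arm runs to (692,380) and ends in the V at (690,300–380). The middle weight is 134 mm tall with a ~58 mm slug, so it's the one. The other two are about 187 mm and 100–108 mm tall. Next I'll locate the scale precisely and refine the tray.

Run:
```python
from h import *
for n in("top","side"):
    W=np.load(f"/tmp/{n}.npz")["W"]
    m=(W[...,2]>190)&(W[...,2]<250)&(W[...,0]>480)&(W[...,0]<635)&(abs(W[...,1]-10)<40)
    Q=W[m]; f=np.polyfit(Q[:,0],Q[:,1],1); print(n,"arm line y=",f, "y@527",np.polyval(f,527),"xmin",np.sort(Q[:,0])[:8].round(),m.sum())
    for x in range(495,640,6):
        k=abs(Q[:,0]-x)<3
        if k.any(): print("  ",x,k.sum(),np.median(Q[k],0).round(),"zrange",Q[k][:,2].min().round(),Q[k][:,2].max().round(),"y",Q[k][:,1].min().round(1),Q[k][:,1].max().round(1))
    m=(W[...,2]>8)&(W[...,2]<24)&(W[...,0]>570)&(W[...,0]<780)&(abs(W[...,1]-10)<95)
    Q=W[m]; print("base",np.percentile(Q,[.5,50,99.5],axis=0).round(),cv2.minAreaRect(Q[:,:2].astype(np.float32)))
    m=(W[...,2]>255)&(W[...,2]<300)&(W[...,0]>600)&(W[...,0]<720)&(abs(W[...,1]-10)<60);Q=W[m]; print("col",np.percentile(Q,[1,50,99],axis=0).round())
    z=np.load(f"/tmp/{n}.npz"); p=z["p"].astype(int)
    b=(p[...,0]>p[...,2]+40)&(W[...,2]<40)&(W[...,2]>-8)&(abs(W[...,0]-468)<100)&(abs(W[...,1]+296)<100); Q=W[b]; print("tray",b.sum(),cv2.minAreaRect(Q[:,:2].astype(np.float32)))
```

```text
top arm line y= [  0.0402626  -11.13702042] y@527 10.081368743314636 xmin [506. 506. 506. 506. 506. 509. 509. 509.] 200
   507 10 [508.   8. 234.] zrange 228.0 240.0 y 1.9 14.5
   513 9 [513.   8. 229.] zrange 222.0 237.0 y 1.9 14.9
   519 6 [519.   7. 223.] zrange 219.0 225.0 y 2.1 15.0
   525 10 [524.   9. 219.] zrange 212.0 225.0 y 2.1 15.1
   531 11 [532.   9. 222.] zrange 210.0 230.0 y 2.2 18.2
   537 10 [536.  12. 227.] zrange 222.0 236.0 y 5.5 18.3
   543 10 [542.  12. 234.] zrange 231.0 245.0 y 5.4 18.3
   549 10 [550.  12. 217.] zrange 207.0 222.0 y 5.8 18.9
   555 8 [555.  14. 216.] zrange 211.0 217.0 y 5.9 18.8
   561 8 [561.  11. 218.] zrange 212.0 224.0 y 5.9 18.9
   567 9 [567.  12. 217.] zrange 210.0 220.0 y 6.1 18.9
   573 10 [572.  13. 217.] zrange 208.0 220.0 y 6.1 19.2
   579 10 [579.  13. 215.] zrange 213.0 220.0 y 6.2 19.2
   585 10 [585.  13. 217.] zrange 213.0 222.0 y 6.3 19.3
   591 9 [591.  13. 215.] zrange 212.0 219.0 y 6.4 19.4
   597 8 [597.  15. 217.] zrange 210.0 220.0 y 6.5 19.3
   603 8 [603.  13. 215.] zrange 210.0 223.0 y 6.6 19.5
   609 9 [610.  13.
[... 1595 characters left out ...]
zrange 212.0 219.0 y 4.7 17.8
   603 10 [603.  12. 215.] zrange 212.0 216.0 y 4.3 21.0
   609 12 [607.   9. 216.] zrange 210.0 218.0 y 3.7 17.6
   615 12 [616.  11. 216.] zrange 210.0 218.0 y 4.6 21.5
   621 8 [621.  13. 216.] zrange 212.0 218.0 y 5.3 22.5
   627 11 [626.  11. 216.] zrange 211.0 218.0 y 6.3 21.0
   633 9 [632.  13. 215.] zrange 213.0 217.0 y 5.6 21.7
base [[574. -52.   8.]
 [648.  -3.  16.]
 [764.  97.  23.]] ((673.5238647460938, 10.455245971679688), (187.0770721435547, 208.5956268310547), 88.92618560791016)
col [[647. -10. 256.]
 [666.  10. 267.]
 [690.  41. 271.]]
tray 297 ((467.68841552734375, -294.9742126464844), (132.8317413330078, 129.9897003173828), 73.07169342041016)
```

```bash
python3 -m jog '{"travel":[[30,-40,0],[30,-40,0],[30,-40,0],[30,-40,0],[30,-40,0],[30,-40,0],[30,-40,-10],[20,-40,-10]],"turn":[0,0,0,0,0,0,0,0],"grip":[85,85,80,75,70,65,60,60]}'; python3 -m jog '{"travel":[[0,0,-10],[0,0,0],[0,0,0]],"turn":[0,0,0],"grip":[60,60,60]}'
```

```text
time: 0.77
eef_pos: [449.0, 300.8, 286.8]
eef_rot: [0.001, 0.208, 0.978, 0.001]
ft_force: [1.2, 0.0, -0.5]
grip_width: 60.0
finger_force: 0.0
time: 1.02
eef_pos: [446.4, 302.1, 276.2]
eef_rot: [-0.001, 0.208, 0.978, -0.0]
ft_force: [-0.3, 0.6, -0.3]
grip_width: 59.9
finger_force: 0.0
```

Scale seat: about (526, 8.3), yaw about +2.4°. Tray centre: about (467.6, -295.5), yaw about -17°. Weight: (484, 251), and the tool already lies along its bar at about 66–67°. I'll go over it and descend.

```bash
python3 -m jog '{"travel":[[19,-25,0],[19,-26,0],[0,0,0],[0,0,0],[0,0,-20],[0,0,-20],[0,0,-20],[0,0,0]],"turn":[0,0,0,0,0,0,0,0],"grip":[60,60,60,60,60,60,60,60]}'
python3 - <<'E'
from h import *
s=state();print(s["eef_pos"],s["ft_force"],s["time"])
p,d,W=cloud("side"); cv2.imwrite("pics/g1.png",cv2.resize(p[90:250,120:280],(600,600),interpolation=cv2.INTER_CUBIC))
E
```

```text
time: 1.68
eef_pos: [481.9, 252.8, 214.1]
eef_rot: [-0.003, 0.206, 0.979, -0.001]
ft_force: [-0.4, -0.1, 0.2]
grip_width: 60.2
finger_force: 0.0
[481.93011745 252.80998015 214.07882098] [-0.35823242 -0.14638283  0.17959926] 1.6833
```

View pics/g1.png

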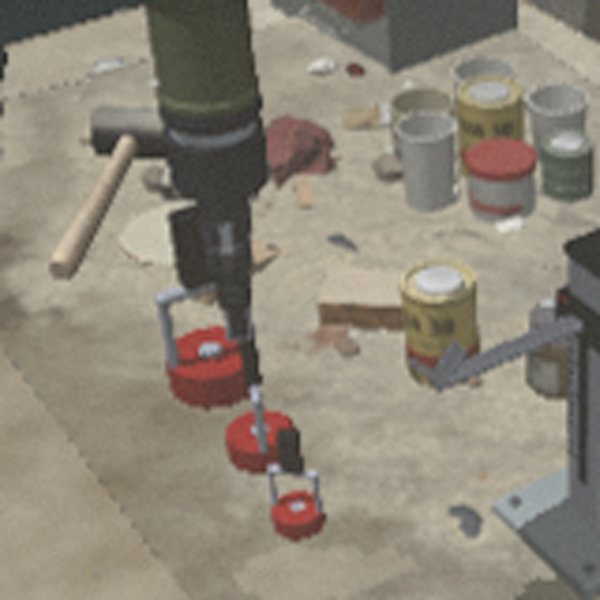

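The fingers straddle the middle weight's grip (crop 245,335) and are in line with the bar. Going down to grasp height.

```bash
python3 -m jog '{"travel":[[2,-2,-12],[0,0,-12],[0,0,-12],[0,0,-11],[0,0,0],[0,0,0]],"turn":[0,0,0,0,0,0],"grip":[60,60,60,60,60,60]}'; python3 -m jog '{"travel":[[0,0,0],[0,0,0],[0,0,0],[0,0,0],[0,0,0],[0,0,0],[0,0,0],[0,0,0]],"turn":[0,0,0,0,0,0,0,0],"grip":[45,40,35,30,25,15,5,0]}'; python3 -m jog '{"travel":[[0,0,0],[0,0,0],[0,0,0],[0,0,0]],"turn":[0,0,0,0],"grip":[0,0,0,0]}'
```

```text
time: 2.23
eef_pos: [486.7, 249.8, 170.1]
eef_rot: [-0.0, 0.207, 0.978, 0.0]
ft_force: [0.8, -0.5, -0.4]
grip_width: 60.3
finger_force: 0.0
time: 2.9
eef_pos: [487.8, 250.2, 170.3]
eef_rot: [0.001, 0.208, 0.978, 0.002]
ft_force: [1.6, 3.9, 4.6]
grip_width: 23.4
finger_force: 59.2
time: 3.23
eef_pos: [487.8, 250.2, 170.4]
eef_rot: [0.001, 0.208, 0.978, 0.002]
ft_force: [2.0, 2.5, 6.0]
grip_width: 23.6
finger_force: 59.3
```

```bash
python3 -m jog '{"travel":[[0,0,4],[0,0,8],[0,0,12],[0,0,20],[0,0,20],[0,0,20],[0,0,20],[0,0,15]],"turn":[0,0,0,0,0,0,0,0],"grip":[0,0,0,0,0,0,0,0]}'; python3 -m jog '{"travel":[[0,0,10],[-5,0,10],[-10,-5,10],[-15,-10,10],[-10,-15,8],[-5,-18,4],[0,-20,0],[0,-20,0]],"turn":[0,0,0.05,0.08,0.1,0.1,0.08,0.05],"grip":[0,0,0,0,0,0,0,0]}'; python3 -m jog '{"travel":[[0,-20,0],[0,-20,0],[0,-20,0],[0,-15,0],[0,-10,0],[0,0,0],[0,0,0],[0,0,0]],"turn":[0,0,0,0,0,0,0,0],"grip":[0,0,0,0,0,0,0,0]}'; python3 -c "
from h import *
s=state();print(s['eef_pos'],s['ft_force'],s['moment']);q=s['eef_rot'];y=R.from_quat([q[1],q[2],q[3],q[0]]).as_matrix()[:,1];print(np.degrees(np.arctan2(y[1],y[0])),y)"
```

```text
time: 3.9
eef_pos: [485.5, 247.2, 289.2]
eef_rot: [-0.001, 0.208, 0.978, -0.002]
ft_force: [0.7, -0.0, -7.0]
grip_width: 23.1
finger_force: 59.6
time: 4.57
eef_pos: [440.0, 159.5, 340.3]
eef_rot: [-0.001, -0.023, 1.0, -0.001]
ft_force: [0.5, -1.5, -7.1]
grip_width: 23.1
finger_force: 59.6
time: 5.23
eef_pos: [441.7, 77.3, 340.7]
eef_rot: [0.0, -0.021, 1.0, 0.001]
ft_force: [-0.1, 1.4, -7.2]
grip_width: 23.5
finger_force: 59.7
[441.72875597  77.33985974 340.66289839] [-0.11392098  1.40178019 -7.17290272] [ 0.10854945 -0.05413767 -0.03376317]
92.45648129637738 [-0.04286051  0.99908017  0.00134124]
```

```bash
python3 -m jog '{"travel":[[0,-15,0],[0,-18,0],[0,-15,0],[0,-11,0],[0,-7,0],[0,-3,0],[0,0,0],[0,0,0]],"turn":[0,0,0,0,0,0,0,0],"grip":[0,0,0,0,0,0,0,0]}'
python3 - <<'E'
from h import *
s=state();t=s["eef_pos"];print(t,s["ft_force"])
for n in("side","top"):
    p,d,W=cloud(n); np.savez(f"/tmp/{n}2.npz",p=p,W=W); q=p.astype(int)
    near=(abs(W[...,0]-t[0])<60)&(abs(W[...,1]-t[1])<60)
    red=(q[...,2]>90)&(q[...,1]<60)&near&(W[...,2]>100)
    Q=W[red]
    if len(Q)>5:
        print(n,len(Q),"slug circ",cv2.minEnclosingCircle(Q[:,:2].astype(np.float32)),np.percentile(Q,[2,50,98],axis=0).round().tolist())
        top=Q[abs(Q[:,2]-np.percentile(Q[:,2],97))<5]; print(" top",cv2.minEnclosingCircle(top[:,:2].astype(np.float32)),top.mean(0))
    m=near&(W[...,2]>t[2]-92-8)&(W[...,2]<t[2]-92+5); Q=W[m]
    if len(Q)>5: print(" bar",len(Q),cv2.minAreaRect(Q[:,:2].astype(np.float32)),Q.mean(0))
    if n=="side":
        v,u=np.nonzero(near&(W[...,2]>150)); u0,v0=int(u.mean())-60,int(v.mean())-50; cv2.imwrite("pics/s2.png",cv2.resize(p[v0:v0+120,u0:u0+140],(700,600),interpolation=cv2.INTER_CUBIC)); print(u0,v0)
E
```

```text
time: 5.9
eef_pos: [442.0, 8.0, 340.8]
eef_rot: [0.0, -0.021, 1.0, 0.001]
ft_force: [-0.3, -0.1, -7.1]
grip_width: 23.4
finger_force: 59.9
[442.03066299   7.97845539 340.7562734 ] [-0.30906608 -0.11457171 -7.10420794]
side 16 slug circ ((442.21337890625, -4.2708516120910645), 25.71150016784668) [[420.0, -22.0, 177.0], [439.0, -17.0, 182.0], [463.0, 4.0, 198.0]]
 top ((461.6788330078125, -1.5746235847473145), 10.590314865112305) [460.91587117  -5.41194402 197.04485412]
 bar 41 ((436.9609680175781, 6.840505599975586), (10.654644966125488, 60.889163970947266), 4.715444087982178) [435.34656888   0.6495716  250.26023903]
139 56
```

View pics/s2.png

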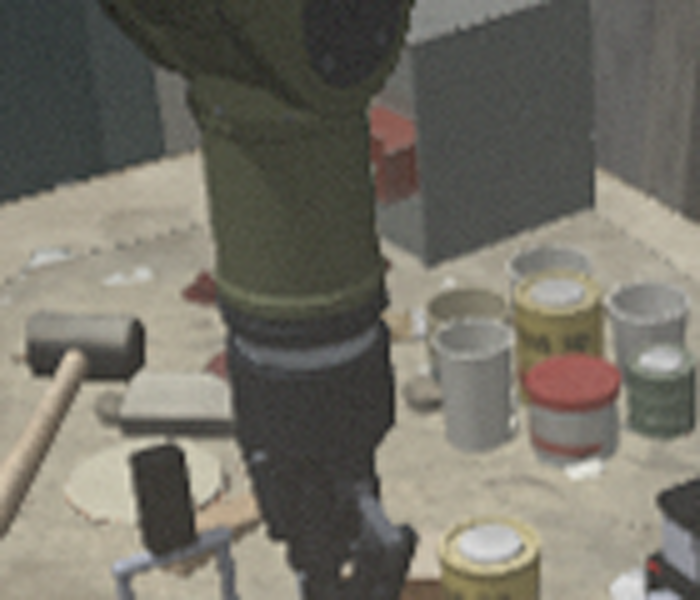

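The crop missed the slug, showing only the hand and the wrist. I'll use the saved cloud numerically, without colour.

Run:
```python
from h import *
from scipy.optimize import least_squares
z=np.load("/tmp/side2.npz"); W=z["W"]; p=z["p"]; t=np.array([442,8,340.8])
near=(abs(W[...,0]-t[0])<60)&(abs(W[...,1]-t[1])<60)
# slug side wall: cylinder r=30
Q=W[near&(W[...,2]>172)&(W[...,2]<195)]
r=least_squares(lambda c:np.hypot(Q[:,0]-c[0],Q[:,1]-c[1])-30,[440,8],loss="soft_l1"); print("slug cyl",len(Q),r.x,np.std(r.fun))
for lo,hi in((205,240),(243,256),(256,300)):
    Q=W[near&(W[...,2]>lo)&(W[...,2]<hi)]; print(lo,len(Q),Q.mean(0).round(1)); 
    if lo<243:
        for k in (Q[:,1]<8,Q[:,1]>=8): print("  rod",k.sum(),np.median(Q[k],0).round(1))
    if lo==243: print(np.polyfit(Q[:,1],Q[:,0],1), np.c_[Q].round().astype(int).tolist())
v,u=np.nonzero(near&(W[...,2]>150)); print(u.min(),u.max(),v.min(),v.max())
u0,v0=150,130; cv2.imwrite("pics/s3.png",cv2.resize(p[v0:v0+120,u0:u0+140],(700,600),interpolation=cv2.INTER_CUBIC))
```

```text
slug cyl 150 [437.84813688   9.64051613] 1.4842856491779546
205 68 [436.5   5.5 223.2]
  rod 35 [438.3 -19.5 224.7]
  rod 33 [433.6  31.7 223. ]
243 50 [435.4  -0.5 251.9]
[-1.30104679e-01  4.35295444e+02] [[433, 37, 252], [434, 34, 254], [432, 36, 250], [432, 30, 254], [434, 27, 255], [431, 34, 249], [430, 26, 254], [432, 25, 253], [431, 29, 249], [430, 21, 253], [431, 23, 249], [430, 15, 254], [432, 13, 251], [431, 7, 255], [432, 8, 251], [432, 2, 255], [438, -2, 255], [443, -2, 253], [434, 7, 248], [432, -2, 254], [435, -2, 254], [437, -3, 253], [440, -2, 251], [441, -6, 253], [434, 3, 247], [434, -3, 251], [437, -3, 250], [437, -9, 254], [439, -9, 253], [440, -14, 256], [433, -6, 250], [434, -9, 252], [434, -14, 255], [436, -16, 256], [440, -18, 255], [435, -7, 247], [436, -10, 249], [435, -17, 253], [437, -19, 254], [438, -22, 255], [441, -22, 254], [437, -12, 247], [436, -20, 252], [438, -22, 252], [441, -22, 251], [435, -23, 251], [438, -21, 248], [440, -23, 249], [437, -24, 248], [440, -21, 244]]
256 169 [434.6  -1.3 280.8]
163 221 0 222
```

View pics/s3.png

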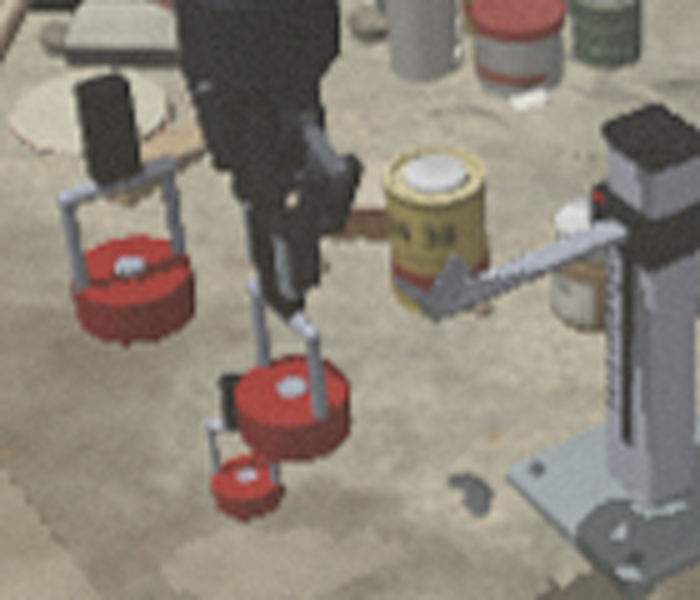

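The held weight (crop 293,400) hangs upright, in line with the hook V (440,290). Its axis sits at TCP + (-4, +1), and the seat is at (525, 8.3). Window clearance is fine at this height, so I'll move in along +x by 87.

```bash
python3 -m jog '{"travel":[[5,0,0],[9,0,0],[11,0,0],[11,0,0],[11,0,0],[11,0,0],[10,0,0],[8,0,0]],"turn":[-0.01,-0.01,0,0,0,0,0,0],"grip":[0,0,0,0,0,0,0,0]}'; python3 -m jog '{"travel":[[6,0,0],[4,-1,0],[1,0,0],[0,0,0],[0,0,0],[0,0,0],[0,0,0]],"turn":[0,0,0,0,0,0,0],"grip":[0,0,0,0,0,0,0]}'
python3 - <<'E'
from h import *
from scipy.optimize import least_squares
s=state();t=s["eef_pos"];print(t,s["ft_force"])
p,d,W=cloud("side"); cv2.imwrite("pics/s4.png",cv2.resize(p[120:270,170:345],(700,600),interpolation=cv2.INTER_CUBIC))
Q=W[(abs(W[...,0]-t[0])<50)&(abs(W[...,1]-8)<45)&(W[...,2]>172)&(W[...,2]<195)]
r=least_squares(lambda c:np.hypot(Q[:,0]-c[0],Q[:,1]-c[1])-30,t[:2],loss="soft_l1"); print("slug",len(Q),r.x,np.std(r.fun))
E
```

```text
time: 6.67
eef_pos: [519.7, 7.2, 340.6]
eef_rot: [0.001, -0.01, 1.0, 0.0]
ft_force: [0.2, 0.2, -6.8]
grip_width: 23.3
finger_force: 59.9
time: 7.25
eef_pos: [528.4, 5.9, 340.7]
eef_rot: [-0.0, -0.011, 1.0, -0.0]
ft_force: [-0.7, 0.2, -6.7]
grip_width: 23.3
finger_force: 59.9
[528.42682654   5.9386588  340.70059997] [-0.72099174  0.21280063 -6.65962785]
slug 142 [524.27122803   7.87243285] 1.7122077618432896
```

View pics/s4.png

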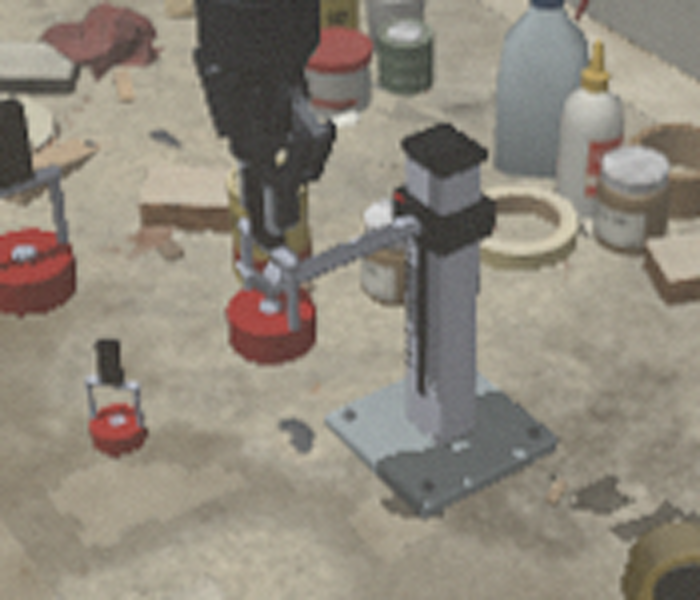

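The hook is inside the window (crop 270,275), with the bar over the V to within about 1 mm. I'll lower at 24 mm/s, watching the force.

```bash
python3 -m jog '{"travel":[[0.5,0,-1],[0,0,-2],[0,0,-2],[0,0,-2],[0,0,-2],[0,0,-2],[0,0,-2],[0,0,-2]],"turn":[0,0,0,0,0,0,0,0],"grip":[0,0,0,0,0,0,0,0]}'; python3 -m jog '{"travel":[[0,0,-2],[0,0,-2],[0,0,-2],[0,0,-2],[0,0,-1],[0,0,-1],[0,0,0],[0,0,0]],"turn":[0,0,0,0,0,0,0,0],"grip":[0,0,0,0,0,0,0,0]}'
```

```text
time: 7.97
eef_pos: [529.3, 6.0, 325.4]
eef_rot: [-0.0, -0.011, 1.0, 0.0]
ft_force: [-0.0, -0.5, -8.3]
grip_width: 22.9
finger_force: 59.9
time: 8.63
eef_pos: [529.6, 6.0, 315.8]
eef_rot: [0.0, -0.011, 1.0, 0.0]
ft_force: [1.1, -0.1, -6.2]
grip_width: 23.1
finger_force: 60.0
```

```bash
python3 -m jog '{"travel":[[0,0,-1],[0,0,-2],[0,0,-2],[0,0,-2],[0,0,-2],[0,0,-2],[0,0,-2],[0,0,-2]],"turn":[0,0,0,0,0,0,0,0],"grip":[0,0,0,0,0,0,0,0]}'; python3 -m jog '{"travel":[[0,0,-2],[0,0,-2],[0,0,-2],[0,0,-2],[0,0,-1],[0,0,-1],[0,0,0],[0,0,0]],"turn":[0,0,0,0,0,0,0,0],"grip":[0,0,0,0,0,0,0,0]}'; python3 -c "
from h import *
s=state();print(s['eef_pos'],s['ft_force'],s['moment'])"
```

```text
time: 9.3
eef_pos: [529.6, 6.0, 300.5]
eef_rot: [0.0, -0.011, 1.0, 0.0]
ft_force: [2.0, 0.4, -5.2]
grip_width: 23.3
finger_force: 60.0
time: 9.97
eef_pos: [529.5, 6.0, 290.7]
eef_rot: [0.0, -0.011, 1.0, 0.0]
ft_force: [2.4, -0.3, -4.3]
grip_width: 23.3
finger_force: 60.1
[529.4990959    6.00272389 290.73223778] [ 2.37209759 -0.28087413 -4.29798812] [-0.01442376 -0.40815146  0.04697692]
```

Support is 2.7 N, but there's a +2.4 N side force, so the bar is riding on the front cheek. Easing in +x.

```bash
python3 -m jog '{"travel":[[0.5,0,0],[0.5,0,0],[0.5,0,0],[0,0,0],[0,0,0]],"turn":[0,0,0,0,0],"grip":[0,0,0,0,0]}'; python3 -m jog '{"travel":[[0.5,0,0],[0.5,0,0],[0.5,0,0],[0,0,0],[0,0,0]],"turn":[0,0,0,0,0],"grip":[0,0,0,0,0]}'
```

```text
time: 10.38
eef_pos: [530.0, 6.0, 290.4]
eef_rot: [-0.001, -0.011, 1.0, -0.0]
ft_force: [-0.6, 1.2, -4.3]
grip_width: 23.3
finger_force: 60.2
time: 10.8
eef_pos: [530.6, 5.9, 290.0]
eef_rot: [-0.002, -0.011, 1.0, -0.0]
ft_force: [-5.5, 1.6, -4.5]
grip_width: 22.9
finger_force: 60.2
```

```bash
python3 -m jog '{"travel":[[-0.5,0,0],[-0.5,0,0],[-0.5,0,0],[0,0,0],[0,0,0]],"turn":[0,0,0,0,0],"grip":[0,0,0,0,0]}';  python3 -m jog '{"travel":[[0,0,-1],[0,0,-2],[0,0,-2],[0,0,-2],[0,0,-2],[0,0,-2],[0,0,-2],[0,0,-2]],"turn":[0,0,0,0,0,0,0,0],"grip":[0,0,0,0,0,0,0,0]}'; python3 -c "
from h import *
s=state();print(s['eef_pos'],s['ft_force'],s['moment'])"
```

```text
time: 11.22
eef_pos: [530.2, 5.9, 290.5]
eef_rot: [-0.001, -0.011, 1.0, -0.0]
ft_force: [-5.3, 0.5, -4.8]
grip_width: 23.5
finger_force: 60.2
time: 11.88
eef_pos: [530.2, 5.9, 275.5]
eef_rot: [-0.001, -0.011, 1.0, -0.0]
ft_force: [-6.1, 1.4, -3.7]
grip_width: 23.1
finger_force: 60.2
[530.23679773   5.89195537 275.4670547 ] [-6.06457036  1.37578942 -3.72826126] [0.24394555 1.2927396  0.00655582]
```

```bash
python3 -m jog '{"travel":[[-0.5,0,0],[-0.5,0,0],[0,0,0],[0,0,0],[0,0,0]],"turn":[0,0,0,0,0],"grip":[0,0,0,0,0]}';  python3 -m jog '{"travel":[[0,0,-1],[0,0,-2],[0,0,-2],[0,0,-2],[0,0,-2],[0,0,-2],[0,0,-2],[0,0,-2]],"turn":[0,0,0,0,0,0,0,0],"grip":[0,0,0,0,0,0,0,0]}'; python3 -c "
from h import *
s=state();print(s['eef_pos'],s['ft_force'],s['moment'])"
```

```text
time: 12.3
eef_pos: [530.0, 5.9, 275.8]
eef_rot: [0.0, -0.011, 1.0, 0.0]
ft_force: [-4.2, 1.0, -3.4]
grip_width: 23.4
finger_force: 60.3
time: 12.97
eef_pos: [530.0, 5.9, 260.5]
eef_rot: [0.0, -0.011, 1.0, 0.0]
ft_force: [-3.6, 0.7, -2.3]
grip_width: 23.2
finger_force: 60.3
[529.99301884   5.91045956 260.48678834] [-3.58083384  0.68392946 -2.34013166] [0.06011142 0.88596488 0.03097381]
```

```bash
python3 -m jog '{"travel":[[-0.5,0,0],[-0.5,0,0],[0,0,0],[0,0,0],[0,0,0]],"turn":[0,0,0,0,0],"grip":[0,0,0,0,0]}';  python3 -m jog '{"travel":[[0,0,-1],[0,0,-2],[0,0,-2],[0,0,-2],[0,0,-2],[0,0,-2],[0,0,-2],[0,0,-2]],"turn":[0,0,0,0,0,0,0,0],"grip":[0,0,0,0,0,0,0,0]}'; python3 -c "
from h import *
s=state();print(s['eef_pos'],s['ft_force'],s['moment'])"
```

```text
time: 13.38
eef_pos: [529.6, 5.9, 261.0]
eef_rot: [0.001, -0.011, 1.0, 0.0]
ft_force: [-0.3, -1.4, -2.7]
grip_width: 23.3
finger_force: 60.4
time: 14.05
eef_pos: [529.5, 5.9, 245.7]
eef_rot: [0.001, -0.011, 1.0, 0.0]
ft_force: [1.4, -1.3, -1.8]
grip_width: 23.1
finger_force: 60.5
[529.50812299   5.91291943 245.65543079] [ 1.3805439  -1.32601589 -1.78415606] [-0.18574639 -0.48114368 -0.00999054]
```

```bash
python3 -m jog '{"travel":[[0.3,0,-1],[0,0,-2],[0,0,-2],[0,0,-2],[0,0,-2],[0,0,-2],[0,0,-2],[0,0,-2]],"turn":[0,0,0,0,0,0,0,0],"grip":[0,0,0,0,0,0,0,0]}'; python3 -m jog '{"travel":[[0,0,-2],[0,0,-1],[0,0,-1],[0,0,-1],[0,0,-1],[0,0,0],[0,0,0]],"turn":[0,0,0,0,0,0,0],"grip":[0,0,0,0,0,0,0]}'; for i in 1 2 3 4 5 6; do python3 -m jog '{"travel":[[0,0,0]],"turn":[0],"grip":[0]}' | grep -E "pos|ft"; done
```

```text
time: 14.72
eef_pos: [529.5, 6.0, 230.6]
eef_rot: [0.0, -0.011, 1.0, 0.0]
ft_force: [2.6, -1.3, -1.0]
grip_width: 23.1
finger_force: 60.6
time: 15.3
eef_pos: [529.5, 6.0, 224.8]
eef_rot: [0.0, -0.011, 1.0, 0.0]
ft_force: [3.3, -1.8, -1.2]
grip_width: 23.2
finger_force: 60.6
eef_pos: [529.4, 6.0, 224.8]
ft_force: [3.5, -0.9, -0.6]
eef_pos: [529.4, 6.0, 224.8]
ft_force: [4.1, -0.9, -0.3]
eef_pos: [529.4, 6.0, 224.8]
ft_force: [4.0, -1.6, -1.1]
eef_pos: [529.4, 6.0, 224.8]
ft_force: [4.7, -2.1, -0.4]
eef_pos: [529.4, 5.9, 224.8]
ft_force: [3.9, -1.9, -0.8]
eef_pos: [529.4, 6.0, 224.7]
ft_force: [5.4, -2.2, -0.3]
```

```bash
python3 -m jog '{"travel":[[0.4,0,-1],[0.4,0,-1],[0.4,0.2,-1],[0,0.2,-1],[0,0,-1],[0,0,-1],[0,0,0],[0,0,0]],"turn":[0,0,0,0,0,0,0,0],"grip":[0,0,0,0,0,0,0,0]}'; for i in 1 2 3 4 5 6; do python3 -m jog '{"travel":[[0,0,0]],"turn":[0],"grip":[0]}' | grep -E "pos|ft"; done
```

```text
time: 16.47
eef_pos: [529.8, 6.1, 218.4]
eef_rot: [-0.001, -0.011, 1.0, -0.0]
ft_force: [2.5, -2.2, -0.9]
grip_width: 23.5
finger_force: 60.6
eef_pos: [529.8, 6.1, 218.5]
ft_force: [1.3, -2.5, -0.8]
eef_pos: [529.8, 6.1, 218.5]
ft_force: [0.8, -2.6, 0.4]
eef_pos: [529.8, 6.1, 218.6]
ft_force: [0.9, -2.6, -0.5]
eef_pos: [529.8, 6.1, 218.5]
ft_force: [1.7, -2.7, -1.0]
eef_pos: [529.8, 6.1, 218.5]
ft_force: [0.4, -2.9, 0.5]
eef_pos: [529.8, 6.1, 218.5]
ft_force: [0.2, -4.7, -0.5]
```

```bash
python3 -m jog '{"travel":[[0,-0.4,-0.5],[0,-0.4,-0.5],[0,-0.2,0],[0,0,0]],"turn":[0,0,0,0],"grip":[0,0,0,0]}'; for i in 1 2 3; do python3 -m jog '{"travel":[[0,0,0]],"turn":[0],"grip":[0]}' | grep -E "pos|ft"; done
```

```text
time: 17.3
eef_pos: [529.9, 5.9, 217.5]
eef_rot: [-0.001, -0.011, 1.0, 0.0]
ft_force: [-1.8, -1.3, -0.6]
grip_width: 23.1
finger_force: 60.6
eef_pos: [529.9, 5.9, 217.5]
ft_force: [-1.3, -0.7, -0.5]
eef_pos: [529.9, 5.9, 217.5]
ft_force: [-1.7, -0.4, 0.2]
eef_pos: [529.9, 5.9, 217.6]
ft_force: [-1.8, -0.1, -0.3]
```

Vertical force is at its zero and the side forces are small, so I'm opening gently.

```bash
python3 -m jog '{"travel":[[0,0,0],[0,0,0],[0,0,0],[0,0,0],[0,0,0],[0,0,0],[0,0,0],[0,0,0]],"turn":[0,0,0,0,0,0,0,0],"grip":[24,25,26,28,32,36,42,50]}'; python3 -m jog '{"travel":[[0,0,0],[0,0,0],[0,0,0],[0,0,0],[0,0,0],[0,0,0],[0,0,0],[0,0,0]],"turn":[0,0,0,0,0,0,0,0],"grip":[60,60,60,60,60,60,60,60]}'
python3 - <<'E'
from h import *
from scipy.optimize import least_squares
s=state();t=s["eef_pos"];print(t,s["ft_force"])
p,d,W=cloud("side"); cv2.imwrite("pics/s5.png",cv2.resize(p[120:270,170:345],(700,600),interpolation=cv2.INTER_CUBIC))
Q=W[(abs(W[...,0]-t[0])<50)&(abs(W[...,1]-8)<45)&(W[...,2]>48)&(W[...,2]<72)]
r=least_squares(lambda c:np.hypot(Q[:,0]-c[0],Q[:,1]-c[1])-30,t[:2],loss="soft_l1"); print("slug",len(Q),r.x,np.std(r.fun))
m=(W[...,2]>90)&(W[...,2]<140)&(W[...,0]>560)&(W[...,0]<630)&(abs(W[...,1]-10)<25); print("arm z (was 216)",np.median(W[m],0))
E
```

```text
time: 18.22
eef_pos: [530.4, 5.4, 217.7]
eef_rot: [0.0, -0.011, 1.0, 0.0]
ft_force: [0.1, -0.0, 0.4]
grip_width: 49.6
finger_force: 0.0
time: 18.88
eef_pos: [530.3, 5.3, 217.6]
eef_rot: [-0.0, -0.011, 1.0, 0.0]
ft_force: [0.1, -0.8, -0.6]
grip_width: 60.1
finger_force: 0.0
[530.34097977   5.34500017 217.64875481] [ 0.06158357 -0.77412005 -0.55939561]
slug 288 [527.62181548   8.23024863] 7.868054697800778
arm z (was 216) [596.56731529  10.20529229 109.4905088 ]
```

View pics/s5.png

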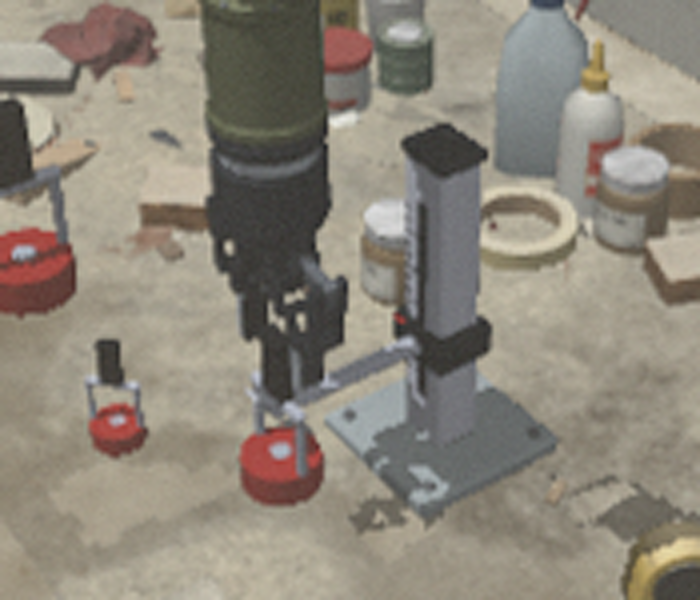

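The weight hangs in the hook (crop 280,465) with the fingers open and clear of the grip. Waiting for the reading to settle.

```bash
Z(){ python3 - <<'E'
from h import *
from scipy.optimize import least_squares
s=state(); t=s["eef_pos"]; p,d,W=cloud("side")
m=(W[...,2]>60)&(W[...,2]<160)&(W[...,0]>575)&(W[...,0]<630)&(abs(W[...,1]-10)<18); 
Q=W[(abs(W[...,0]-525)<50)&(abs(W[...,1]-8)<45)&(W[...,2]>42)&(W[...,2]<64)]
r=least_squares(lambda c:np.hypot(Q[:,0]-c[0],Q[:,1]-c[1])-30,[525,8],loss="soft_l1")
G=W[(abs(W[...,0]-525)<20)&(abs(W[...,1]-8)<16)&(W[...,2]>140)&(W[...,2]<185)]
print(s["time"],"armz",np.median(W[m][:,2]),"slug",r.x,"z ft",s["ft_force"].round(1),"grip?",len(G),G.mean(0).round(1))
E
}
for k in 1 2 3; do python3 -m jog '{"travel":[[0,0,0],[0,0,0],[0,0,0],[0,0,0],[0,0,0],[0,0,0],[0,0,0],[0,0,0]],"turn":[0,0,0,0,0,0,0,0],"grip":[60,60,60,60,60,60,60,60]}' >/dev/null; python3 -m jog '{"travel":[[0,0,0],[0,0,0],[0,0,0],[0,0,0],[0,0,0],[0,0,0],[0,0,0]],"turn":[0,0,0,0,0,0,0],"grip":[60,60,60,60,60,60,60]}'>/dev/null; Z; done
```

```text
20.1833 armz 109.78867460897823 slug [525.72474726   8.33841227] z ft [-0.4 -0.   0.2] grip? 97 [521.6   2.5 161.9]
21.4833 armz 110.52065836460537 slug [525.60428782   8.85963591] z ft [ 0.8  0.3 -0.3] grip? 96 [521.7   2.3 162.7]
22.7833 armz 110.10602398378137 slug [525.69057445   8.62804742] z ft [ 0.3 -0.5  0.2] grip? 96 [521.5   2.2 162.2]
```

The reading has been steady for several seconds (sink about 106 mm, weight about 7.1 N). Re-gripping: 6 mm lower, small y correction, closing slowly.

```bash
python3 -m jog '{"travel":[[-0.4,0.4,-2],[0,0.4,-2],[0,0.4,-2],[0,0,0],[0,0,0],[0,0,0]],"turn":[0,0,0,0,0,0],"grip":[60,60,60,60,55,50]}'; python3 -m jog '{"travel":[[0,0,0],[0,0,0],[0,0,0],[0,0,0],[0,0,0],[0,0,0],[0,0,0],[0,0,0]],"turn":[0,0,0,0,0,0,0,0],"grip":[45,40,36,32,30,28,27,26]}'; python3 -m jog '{"travel":[[0,0,0],[0,0,0],[0,0,0],[0,0,0],[0,0,0],[0,0,0],[0,0,0],[0,0,0]],"turn":[0,0,0,0,0,0,0,0],"grip":[25.5,25,24.5,24,23,20,10,0]}'; python3 -m jog '{"travel":[[0,0,0],[0,0,0]],"turn":[0,0],"grip":[0,0]}'
```

```text
time: 23.33
eef_pos: [530.0, 6.6, 211.6]
eef_rot: [-0.0, -0.011, 1.0, 0.0]
ft_force: [0.7, 0.4, 0.2]
grip_width: 50.4
finger_force: 0.0
time: 24.0
eef_pos: [529.9, 6.5, 211.6]
eef_rot: [-0.0, -0.011, 1.0, -0.0]
ft_force: [-0.0, -0.4, 0.1]
grip_width: 26.3
finger_force: 0.0
time: 24.67
eef_pos: [529.9, 6.3, 211.6]
eef_rot: [-0.0, -0.01, 1.0, -0.0]
ft_force: [0.3, -1.6, -0.6]
grip_width: 23.4
finger_force: 58.7
time: 24.83
eef_pos: [529.9, 6.3, 211.6]
eef_rot: [-0.0, -0.011, 1.0, -0.0]
ft_force: [-0.4, -2.1, -0.7]
grip_width: 23.4
finger_force: 58.7
```

```bash
python3 -m jog '{"travel":[[0,0,0.5],[0,0,1],[0,0,1.5],[0,0,2],[0,0,2],[0,0,2],[0,0,2],[0,0,2]],"turn":[0,0,0,0,0,0,0,0],"grip":[0,0,0,0,0,0,0,0]}'; python3 -m jog '{"travel":[[0,0,2],[0,0,2],[0,0,2],[0,0,2],[0,0,2],[0,0,2],[0,0,2],[0,0,2]],"turn":[0,0,0,0,0,0,0,0],"grip":[0,0,0,0,0,0,0,0]}';python3 -m jog '{"travel":[[0,0,2],[0,0,2],[0,0,2],[0,0,2],[0,0,2],[0,0,2],[0,0,2],[0,0,2]],"turn":[0,0,0,0,0,0,0,0],"grip":[0,0,0,0,0,0,0,0]}'
```

```text
time: 25.5
eef_pos: [529.9, 6.4, 224.9]
eef_rot: [-0.0, -0.011, 1.0, -0.0]
ft_force: [-0.3, -2.7, -1.0]
grip_width: 23.3
finger_force: 58.7
time: 26.17
eef_pos: [529.9, 6.4, 240.8]
eef_rot: [-0.0, -0.011, 1.0, -0.0]
ft_force: [0.2, -3.9, -1.7]
grip_width: 22.9
finger_force: 58.7
time: 26.83
eef_pos: [529.8, 6.7, 256.8]
eef_rot: [-0.0, -0.011, 1.0, 0.0]
ft_force: [-0.1, -3.0, -1.9]
grip_width: 23.2
finger_force: 58.8
```

```bash
python3 -m jog '{"travel":[[0,0,2],[0,0,2],[0,0,2],[0,0,2],[0,0,2],[0,0,2],[0,0,2],[0,0,2]],"turn":[0,0,0,0,0,0,0,0],"grip":[0,0,0,0,0,0,0,0]}'; python3 -m jog '{"travel":[[0,0,2],[0,0,2],[0,0,2],[0,0,2],[0,0,2],[0,0,2],[0,0,2],[0,0,2]],"turn":[0,0,0,0,0,0,0,0],"grip":[0,0,0,0,0,0,0,0]}';python3 -m jog '{"travel":[[0,0,2],[0,0,2],[0,0,2],[0,0,2],[0,0,2],[0,0,2],[0,0,2],[0,0,2]],"turn":[0,0,0,0,0,0,0,0],"grip":[0,0,0,0,0,0,0,0]}'; python3 -m jog '{"travel":[[0,0,2],[0,0,2],[0,0,1.5],[0,0,1.5],[0,0,1.5],[0,0,1.5],[0,0,1.5],[0,0,1.5]],"turn":[0,0,0,0,0,0,0,0],"grip":[0,0,0,0,0,0,0,0]}'
```

```text
time: 27.5
eef_pos: [529.8, 6.6, 272.8]
eef_rot: [-0.0, -0.011, 1.0, 0.0]
ft_force: [-0.2, -3.3, -3.8]
grip_width: 23.4
finger_force: 58.8
time: 28.17
eef_pos: [529.9, 6.8, 288.8]
eef_rot: [-0.0, -0.011, 1.0, 0.0]
ft_force: [-1.2, -1.5, -4.1]
grip_width: 22.8
finger_force: 58.9
time: 28.83
eef_pos: [529.9, 6.8, 304.8]
eef_rot: [-0.0, -0.011, 1.0, 0.0]
ft_force: [-0.8, -0.9, -5.7]
grip_width: 23.3
finger_force: 58.9
time: 29.5
eef_pos: [529.9, 6.7, 317.7]
eef_rot: [-0.0, -0.011, 1.0, 0.0]
ft_force: [-0.3, 0.6, -6.7]
grip_width: 23.2
finger_force: 58.9
```

```bash
python3 -m jog '{"travel":[[0,0,1.5],[0,0,1.5],[0,0,2],[0,0,2],[0,0,2],[0,0,2],[0,0,2],[0,0,2]],"turn":[0,0,0,0,0,0,0,0],"grip":[0,0,0,0,0,0,0,0]}'; python3 -m jog '{"travel":[[0,0,2],[0,0,1],[0,0,0],[0,0,0],[0,0,0]],"turn":[0,0,0,0,0],"grip":[0,0,0,0,0]}'
python3 - <<'E'
from h import *
p,d,W=cloud("side"); cv2.imwrite("pics/s6.png",cv2.resize(p[120:270,170:345],(700,600),interpolation=cv2.INTER_CUBIC))
from scipy.optimize import least_squares
t=state()["eef_pos"]
N=(abs(W[...,0]-t[0])<50)&(abs(W[...,1]-8)<45)
Q=W[N&(W[...,2]>t[2]-166)&(W[...,2]<t[2]-146)]
r=least_squares(lambda c:np.hypot(Q[:,0]-c[0],Q[:,1]-c[1])-30,t[:2],loss="soft_l1"); print("slug",t,r.x)
m=(W[...,2]>60)&(W[...,2]<235)&(W[...,0]>575)&(W[...,0]<630)&(abs(W[...,1]-10)<18); print("arm z",np.percentile(W[m][:,2],[25,50,75]))
E
```

```text
time: 30.17
eef_pos: [529.9, 6.6, 332.9]
eef_rot: [0.0, -0.011, 1.0, 0.0]
ft_force: [0.1, 0.1, -7.6]
grip_width: 22.7
finger_force: 59.0
time: 30.58
eef_pos: [529.9, 6.5, 335.6]
eef_rot: [-0.0, -0.011, 1.0, 0.0]
ft_force: [0.8, 0.1, -7.2]
grip_width: 23.1
finger_force: 59.0
slug [529.85345408   6.52848333 335.53403468] [525.45416634   7.75355768]
arm z [214.27499363 215.53201043 217.01639055]
```

View pics/s6.png

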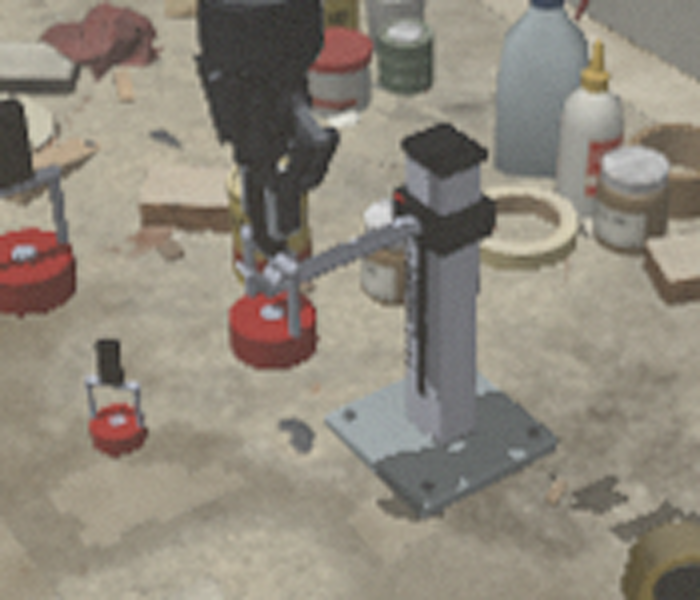

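The weight hangs in the hand and the hook is back at its top (crop 275,270, arm z 216). Rising 5 mm, then backing out and crossing to the tray.

```bash
python3 -m jog '{"travel":[[0,0,2],[0,0,2],[0,0,1.5],[0,0,0],[-2,0,0],[-5,0,0],[-8,0,0],[-10,0,0]],"turn":[0,0,0,0,0,0,0,0],"grip":[0,0,0,0,0,0,0,0]}'; python3 -m jog '{"travel":[[-11,0,0],[-11,0,0],[-11,0,0],[-11,0,0],[-10,0,0],[-8,0,0],[-4,0,0],[0,0,0]],"turn":[0,0,0,0,0,0,0,0],"grip":[0,0,0,0,0,0,0,0]}'; python3 -m jog '{"travel":[[0,-6,0],[0,-12,0],[0,-18,0],[0,-20,0],[0,-20,0],[0,-20,0],[0,-20,0],[0,-20,0]],"turn":[0,0,0,0,0,0,0,0],"grip":[0,0,0,0,0,0,0,0]}';  python3 -m jog '{"travel":[[2,-20,0],[5,-20,0],[5,-20,0],[5,-20,0],[5,-20,0],[5,-20,0],[3,-18,0],[0,-15,0]],"turn":[0,0,0,0,0,0,0,0],"grip":[0,0,0,0,0,0,0,0]}'; python3 -m jog '{"travel":[[0,-10,0],[0,-4,0],[0,0,0],[0,0,0],[0,0,0]],"turn":[0,0,0,0,0],"grip":[0,0,0,0,0]}'
```

```text
time: 31.3
eef_pos: [504.3, 6.6, 341.0]
eef_rot: [-0.0, -0.011, 1.0, 0.0]
ft_force: [-0.2, -0.1, -6.8]
grip_width: 23.2
finger_force: 59.0
time: 31.97
eef_pos: [437.6, 6.4, 341.2]
eef_rot: [-0.001, -0.011, 1.0, -0.0]
ft_force: [0.8, 0.1, -6.6]
grip_width: 23.3
finger_force: 59.1
time: 32.63
eef_pos: [439.5, -131.2, 341.2]
eef_rot: [0.0, -0.01, 1.0, -0.0]
ft_force: [0.2, -0.1, -7.3]
grip_width: 23.8
finger_force: 59.4
time: 33.3
eef_pos: [469.8, -285.2, 340.8]
eef_rot: [0.001, -0.01, 1.0, -0.0]
ft_force: [0.8, -0.6, -6.6]
grip_width: 23.4
finger_force: 59.5
time: 33.72
eef_pos: [469.2, -295.0, 341.2]
eef_rot: [0.0, -0.012, 1.0, 0.001]
ft_force: [-1.8, -0.0, -7.1]
grip_width: 23.4
finger_force: 59.5
```

```bash
python3 -m jog '{"travel":[[1.5,-1,-5],[1.3,-0.7,-12],[0,0,-20],[0,0,-24],[0,0,-24],[0,0,-20],[0,0,-14],[0,0,-8]],"turn":[0,0,0,0,0,0,0,0],"grip":[0,0,0,0,0,0,0,0]}'; python3 -m jog '{"travel":[[0,0,-6],[0,0,-4],[0,0,-4],[0,0,-3],[0,0,-3],[0,0,-2],[0,0,0],[0,0,0]],"turn":[0,0,0,0,0,0,0,0],"grip":[0,0,0,0,0,0,0,0]}'
python3 - <<'E'
from h import *
from scipy.optimize import least_squares
t=state()["eef_pos"];print(t)
p,d,W=cloud("side")
N=(abs(W[...,0]-t[0])<50)&(abs(W[...,1]-t[1])<50)
Q=W[N&(W[...,2]>t[2]-164)&(W[...,2]<t[2]-146)]
r=least_squares(lambda c:np.hypot(Q[:,0]-c[0],Q[:,1]-c[1])-30,t[:2],loss="soft_l1"); print("slug",r.x,len(Q))
E
```

```text
time: 34.38
eef_pos: [471.4, -297.1, 212.1]
eef_rot: [-0.001, -0.011, 1.0, 0.001]
ft_force: [0.1, -0.1, -7.2]
grip_width: 23.1
finger_force: 59.5
time: 35.05
eef_pos: [471.8, -298.2, 192.3]
eef_rot: [0.0, -0.011, 1.0, -0.0]
ft_force: [-0.9, 1.3, -6.6]
grip_width: 23.4
finger_force: 59.5
[ 471.77959678 -298.20033133  192.28233777]
slug [ 467.96568524 -296.82425162] 137
```

Centred within 2 mm. Lowering softly to contact at about z = 178.

```bash
python3 -m jog '{"travel":[[0,0.5,-2],[0,0.5,-2],[0,0,-2],[0,0,-2],[0,0,-1.5],[0,0,-1.5],[0,0,-1],[0,0,0]],"turn":[0,0,0,0,0,0,0,0],"grip":[0,0,0,0,0,0,0,0]}'; python3 -m jog '{"travel":[[0,0,-1],[0,0,-0.5],[0,0,0],[0,0,0]],"turn":[0,0,0,0],"grip":[0,0,0,0]}'
```

```text
time: 35.77
eef_pos: [471.6, -297.1, 179.9]
eef_rot: [-0.0, -0.011, 1.0, 0.0]
ft_force: [0.1, 0.2, -5.8]
grip_width: 23.0
finger_force: 59.6
time: 36.1
eef_pos: [471.8, -297.1, 178.7]
eef_rot: [0.0, -0.011, 1.0, 0.0]
ft_force: [-0.6, -0.2, -7.1]
grip_width: 23.5
finger_force: 59.6
```

```bash
for i in 1 2 3 4; do python3 -m jog '{"travel":[[0,0,-0.5],[0,0,0],[0,0,0]],"turn":[0,0,0],"grip":[0,0,0]}' | grep -E "pos|ft"; done
```

```text
eef_pos: [471.7, -297.1, 178.2]
ft_force: [0.6, 0.0, -6.8]
eef_pos: [471.8, -297.2, 178.1]
ft_force: [-1.7, 0.1, -1.7]
eef_pos: [471.8, -297.2, 178.0]
ft_force: [-3.1, 0.2, 5.4]
eef_pos: [471.8, -297.2, 178.0]
ft_force: [-3.6, 2.2, 8.9]
```

It's on the mat. I'll relieve the pressure, release, and retreat straight up.

```bash
python3 -m jog '{"travel":[[0,0,0.8],[0,0,0],[0,0,0],[0,0,0],[0,0,0],[0,0,0],[0,0,0],[0,0,0]],"turn":[0,0,0,0,0,0,0,0],"grip":[0,0,24,25,27,30,36,45]}'; python3 -m jog '{"travel":[[0,0,0],[0,0,0],[0,0,0],[0,0,5],[0,0,10],[0,0,15],[0,0,20],[0,0,20]],"turn":[0,0,0,0,0,0,0,0],"grip":[60,60,60,60,60,60,60,60]}'; python3 -m jog '{"travel":[[0,0,20],[0,0,20],[0,0,20],[0,0,20],[0,0,10],[0,0,0],[0,0,0],[0,0,0]],"turn":[0,0,0,0,0,0,0,0],"grip":[60,60,60,60,60,60,60,60]}'
python3 - <<'E'
from h import *
from scipy.optimize import least_squares
t=state()["eef_pos"];print(t)
p,d,W=cloud("side"); cv2.imwrite("pics/s7.png",cv2.resize(p[140:380,200:480],(700,600),interpolation=cv2.INTER_CUBIC))
N=(abs(W[...,0]-468)<50)&(abs(W[...,1]+296)<50)
Q=W[N&(W[...,2]>14)&(W[...,2]<33)]
r=least_squares(lambda c:np.hypot(Q[:,0]-c[0],Q[:,1]-c[1])-30,[468,-296],loss="soft_l1"); print("slug",r.x)
G=W[N&(W[...,2]>95)&(W[...,2]<148)]; print("grip",np.median(G,0),G[:,2].max())
m=(W[...,2]>60)&(W[...,2]<235)&(W[...,0]>575)&(W[...,0]<630)&(abs(W[...,1]-10)<18); print("arm z",np.median(W[m][:,2]))
E
```

```text
time: 37.77
eef_pos: [472.0, -297.2, 177.4]
eef_rot: [0.0, -0.011, 1.0, 0.0]
ft_force: [-0.6, -0.1, 0.2]
grip_width: 44.8
finger_force: 0.0
time: 38.43
eef_pos: [471.6, -297.0, 248.9]
eef_rot: [-0.0, -0.011, 1.0, 0.0]
ft_force: [0.1, 0.5, 0.0]
grip_width: 59.9
finger_force: 0.0
time: 39.1
eef_pos: [471.1, -296.9, 336.5]
eef_rot: [-0.001, -0.011, 1.0, 0.0]
ft_force: [-0.9, -0.3, -1.4]
grip_width: 59.9
finger_force: 0.0
[ 471.0847735  -296.94265603  336.48719042]
slug [ 467.63964815 -296.24907465]
grip [ 462.1363876  -301.93962396  125.21677944] 144.79433387053166
arm z 215.27425075067754
```

View pics/s7.png

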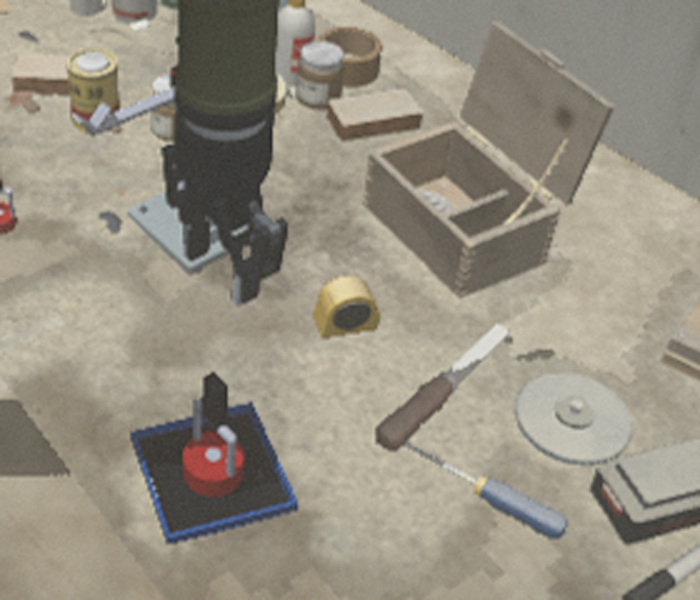

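The weight stands upright in the middle of the tray (crop 213,465), the gripper is clear, and the hook is at its top.

```bash
python3 -c "
from plant import sign_off
print(sign_off())"
```

```text
the job is handed in; nothing more can be done
None
```

I weighed the counterweight at about 7.1 N (hook sunk about 106 mm, steady for several seconds), then set it upright within about 1 mm of the tray's centre, with the hook back at its top, and handed the job in; no verdict came back.

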